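# Clamp a weld coupon on the microscope's fixture plate

### The arm

A 6-joint arm with a two-finger parallel gripper is mounted at the origin on the work surface. World frame = base frame: x ahead of the robot, y to its left, z up, the work surface at z = 0. Lengths are in mm, angles in rad, forces in N, time in s.
With the tool pointing down it reaches from about 350 to 875 mm from the base axis. Payload 4.2 kg.
Tool frame: the origin (TCP) lies midway between the tips of the shut fingers; the grasp point (between the pads) lies 19 mm behind it; x points along the fingers, y is the direction in which the jaws open and shut, and the axes are right-handed (so a half turn about x gives the same grasp; the last joint's range is limited). The gripper opens to 85 mm and grips with 20 to 120 N. Pads are 22 mm wide; open, the fingers measure 114 mm over their backs; the gripper's body (76 mm by 85 mm) begins 54 mm behind the grasp point. The pads swing forward as they close: fully open they stand 13 mm farther back than shut.
Start: joints at [-0.843, 0.385, 0.008, 0, -1.194, -0.259], TCP at [282.396, -557.541, 231.312] pointing down, gripper open.
Joint ranges: [-3.14, 3.14], [-1.21, 2.06], [-1.07, 1.41], [-3.16, 2.05], [-2.99, -0.16], [-3.1, 3.1]. Speed limits (rad/s): [2.79, 2.79, 3.14, 3.14, 3.14, 3.14].

### API

Orientations are given as a unit quaternion [x, y, z, w].
In Python, from bench import readout, imaging, arm gives the robot as it stands.
- The arm moves only by the tool arm_command, never from a script. Its argument "increments" is a list of rows, each a list of 3 entries, a list of its own where there are three numbers: the turn, a rotation vector about the world's x, y, z in degrees, then the shift along the world's x, y, z in mm, then the closure, from 0 (fully open) to 1 (shut). In form: [[[ax, ay, az], [tx, ty, tz], fingers], ...]. A call has exactly 5 rows; each row is the pose to reach, as a shift and turn from the pose measured when the call began; what a row does not reach only later rows make up. A row lasts 1/10 s, in which the tool goes at most 50 mm and 8.59 degrees, less where a joint would pass 70% of its speed; a pose out of reach is approached as far as the arm can. A call with a gripper value outside its range is refused whole. The fingers move at their own pace and stop on an object; the grip force is fixed at half the most. Time passes only in rows, so rows that repeat a pose let the fingers close, or fill a call up. It gives the time, the measured TCP pose, the force and the opening at its end, in the units of the state.
- readout.read_state(): the state, without advancing time (a new reading comes with each control period).
- imaging.get_image(name): name is "side" or "top" or "wrist"; returns (picture, depth): 400x640x3 uint8, blue, green, red; 400x640 float32, mm along the optical axis (not along the pixel's ray), 0 where there is no reading.
- imaging.camera_info(name): a dict with "vfov" (degrees; the focal length in pixels is half the picture's height over the tangent of half this angle, whatever the lens; pixels are square), "cx", "cy" (the principal point, pixels), "eye" and "rotation" of the camera in the world; the wrist camera has in their place "T_tool_cam" (4x4, takes a point from camera to tool coordinates, whose origin is the TCP and whose axes are the tool frame's). Camera axes: x right, y down, z forward; pixel columns grow to the right and rows downward; lengths in mm; the calibration is good to about 2 mm. A picture is of the moment at which its call begins: read the wrist's pose just before it. camera_info takes no time and is no camera call.
- arm.job_done(): hands the job in, once; it reports no verdict.
The state is a dict: "clock": time; "joints": joint angles; "joint_vel": joint speeds; "joint_efforts": joint torques, N m; "position": TCP position; "ee_rot": TCP orientation; "contact_force": force on the tool from outside, world axes, zero at the start; "wrist_torque": the same for the moment, N m; "gripper_width": finger opening in mm.
Only numpy, scipy, OpenCV 4.12 (cv2) and the standard library are available. Lean on these libraries where they do the work, as an engineer would, in place of code of your own. Each camera call takes 0.05 s, during which the arm holds its last target. There are 200 camera calls.

### The job

Clamp the steel weld coupon on the fixture plate for the microscope: with a finger, push the clamp's strap round over the coupon until it meets its stop, and only then push the cam lever down as far as it goes, so that the rubber pad holds the coupon. Nothing is to be picked up: leave the coupon lying in its place and all the other things standing where they are.

Things in the scene. Friction and masses are not known exactly. Their poses are not given: they have to be found in the camera images.
- plate: aluminium fixture plate with a grid of small tapped holes, fixed to the bench, 180 mm (its x) by 280 mm (its y) by 16 mm thick; origin at the centre of its underside, at bench height, z up. The swing clamp stands on it at x 20, y -20 mm; the coupon lies on it further along +y.
- clamp_axis (a point): the clamp's upright swivel axis, fixed on the plate at plate x 20, y -20 mm, 51 mm above the bench: the half-thickness height of the raised strap. A steel strap swivels round it, with a cam lever on top. A post of radius 23 mm at most stands below the strap, and a stop lug 6 mm thick and 10 mm wide rises beside it, to 59 mm above the bench, at plate x 35, y 2 mm.
- clamp_strap (a joint): swivel angle of strap and lever together about the upright clamp axis, rad. 0: strap points along the plate's +y, over the coupon, against a hard stop (the lug). It grows anticlockwise seen from above, to 1.75 at most; at 1.57 the strap points along the plate's -x. Starts at 0.95 to 1.6. Stays where it is left; pushing its end sideways takes about 2 N.
- strap_end (a point): point on the top face of the dark steel strap, 75 mm out from the swivel axis, above the rubber pad. The strap is a flat bar 22 mm wide, 12 mm thick (45 to 57 mm above the bench when raised), reaching from 16 mm behind the swivel axis to 92 mm out; a spindle nut stands 12 mm above its top here. The cam lowers the strap 8 mm per rad of lever travel.
- clamp_pad: round rubber pad, 16 mm diameter, 6 mm thick, on a sprung spindle under the strap's outer end; origin at centre of its underside, 3 to 5 mm above the coupon's top while the lever is up. With the lever fully down it presses on the coupon with about 10 N.
- cam_lever (a joint): cam lever angle about its horizontal pin, rad. 0: released, the lever rises 0.95 rad (54 degrees) above the horizontal, leaning away from the strap; grows as the lever is pushed down, to 0.9 at its hard end, almost level. Its height angle is 0.95 minus this value. Starts at 0 to 0.15. Stays where it is left; pushing it takes 3 to 6 N at its end. The strap should not be swung with the lever down: the pad would run into the coupon.
- lever_pivot (a point): centre of the lever's pin, on the clamp's swivel axis, 71 mm above the bench. The lever always points horizontally the opposite way to the strap. Steel cheeks of 14 mm radius surround it.
- lever_press (a point): point on the upper face of the lever's broad steel thumb pad, 80 mm out along the lever from the pin, 7 mm above the lever's centre line. The lever is 20 mm wide and its end is 96 mm from the pin.
- coupon_center (a point): centre of the steel weld coupon, a loose flat block 40 mm (its x) by 90 mm (its y) by 15 mm thick with a rough weld bead across the middle, 0.42 kg, lying flat on the plate between three short dowels at plate x 20, y 85 mm; its top is 31 mm above the bench. The pad lands near its end next to the clamp, clear of the weld.
- mount_a: a round black resin-mounted section, 30 mm diameter, 20 mm tall, standing on the plate's corner; origin at centre of underside. Not part of the job.
- mount_b: a second round black resin mount, 30 mm diameter, 20 mm tall, standing on the plate's diagonally opposite corner; origin at centre of underside. Not part of the job.
- eyepiece: black microscope eyepiece standing on the bench, 35 mm diameter, 52 mm tall; origin at centre of underside. Not part of the job.
- objective: bright metal microscope objective standing nose up on the bench, 35 mm diameter, 50 mm tall; origin at centre of underside. Not part of the job.
- lens_fluid: small amber bottle with white cap, 40 mm diameter, 90 mm tall; origin at centre of underside. Not part of the job.
- blower: black rubber bulb air blower standing nozzle up, 54 mm diameter, 110 mm tall; origin at centre of underside. Not part of the job.
- slide_box: closed slide box, 84 x 100 x 36 mm, white and grey; origin at centre of underside. Not part of the job.
- driver: screwdriver 160 mm long, lying on the bench beside the plate. Not part of the job.
- coupon: the same weld coupon; origin at the centre of its underside
There are look-alikes about, which are no part of the job. There is more than one size of the coupon; the job needs the smallest.

How it is judged:
By the outcome, as a careful person would: the job done as asked, in the order asked, and still so for the second after the job is handed in, with the robot touching nothing.
It also fails if it takes over 51 s, if anything falls off the work surface, if the arm or the gripper's body presses on something with over 40 N, if the wrist force passes 120 N, or if a joint passes its speed limit or range.

## Working session

There is one attempt and no reset: what is moved stays moved. The work goes in short steps, Python scripts to look and compute and a tool call to move; the robot and the scene stay as the last step left them, time stands still between calls to the robot, and variables do not carry over. Pictures are saved under pics/ and viewed, about 8 in all and at most 12, crops included, and the job is handed in when it is done.

Besides the shell and the picture viewer there is one more tool, called after "Emit:" as name([rows], argument=value, ...), one row to a line, values as JSON. arm_command: Moves the arm, as the interface text tells. Its arguments: {"type":"object","properties":{"increments":{"type":"array","items":{"type":"array"}}},"required":["increments"]}

```bash
mkdir -p pics
cat > h.py <<'E'
import numpy as np, cv2
from bench import readout, imaging, arm
from scipy.spatial.transform import Rotation as R
def cam(name):
    c=imaging.camera_info(name); f=200/np.tan(np.radians(c['vfov'])/2)
    if 'eye' in c: return f,c['cx'],c['cy'],np.array(c['rotation']),np.array(c['eye'])
    s=readout.read_state(); T=np.array(c['T_tool_cam']); Rt=R.from_quat(s['ee_rot']).as_matrix()
    return f,c['cx'],c['cy'],Rt@T[:3,:3],Rt@T[:3,3]+np.array(s['position'])
def onplane(C,u,v,z):
    f,cx,cy,Rm,e=C; d=Rm@np.array([(u-cx)/f,(v-cy)/f,1]); return e+d*(z-e[2])/d[2]
def proj(C,p):
    f,cx,cy,Rm,e=C; q=Rm.T@(np.array(p)-e); return q[0]/q[2]*f+cx,q[1]/q[2]*f+cy
def dep(C,D,u,v):
    f,cx,cy,Rm,e=C; z=np.median(D[v-1:v+2,u-1:u+2]); return Rm@(np.array([(u-cx)/f,(v-cy)/f,1])*z)+e
E
python3 - <<'E'
from h import *
for n in ('top','side'):
    C=cam(n); im,d=imaging.get_image(n); cv2.imwrite(f'pics/{n}0.png',im); np.save(n+'0.npy',d); print(n,C, imaging.camera_info(n).keys(),(d>0).mean())
print(readout.read_state())
E
```

```text
top (np.float64(520.6842910734283), 326.2231880843571, 203.06403116863865, array([-0.69420535,  0.71563631, -0.05044854,  0.05829708]), array([ 386.30218535,  -83.0792382 , 1337.0404076 ])) dict_keys(['vfov', 'cx', 'cy', 'eye', 'rotation']) 0.99601953125
side (np.float64(454.26947974545374), 327.16212754096705, 194.9775616511815, array([-0.14520372,  0.90655757, -0.3895121 ,  0.07314078]), array([292.01908347, 742.65905489, 936.09783995])) dict_keys(['vfov', 'cx', 'cy', 'eye', 'rotation']) 0.99593359375
{'clock': 0.1, 'joints': array([-8.43434543e-01,  3.85475339e-01,  6.76064880e-03, -4.31996263e-04,
       -1.19400902e+00, -2.58581740e-01]), 'joint_vel': array([-0.00110315, -0.00102735,  0.00388353,  0.00143357, -0.00100665,
       -0.00112792]), 'joint_efforts': array([-4.45682981e-04, -3.93320310e+01,  1.88928598e+01,  4.19796020e+00,
       -2.63231443e-03,  3.77063884e-06]), 'position': array([ 282.14028139, -557.10482091,  230.333311  ]), 'ee_rot': array([-0.16350301,  0.68798196,  0.16483797,  0.68758711]), 'contact_force': array([-0.03535855,  0.60688741, -0.42041414]), 'wrist_torque': array([ 0.0206048 , -0.02554505,  0.02478898]), 'gripper_width': 85.4034161494536}
```

View pics/top0.png

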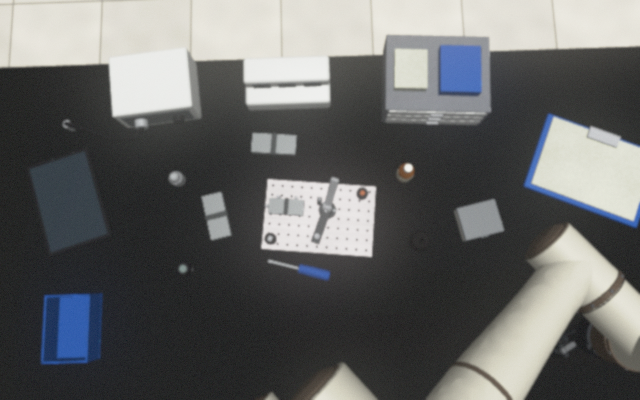

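View pics/side0.png

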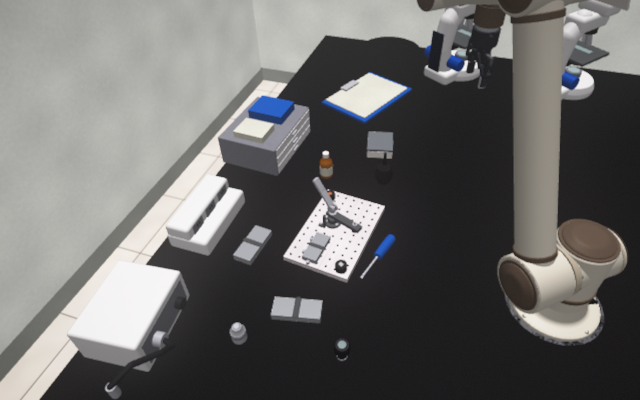

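The top view shows the plate at (319,218) with the small coupon on it at (286,206). The clamp axis is near (327,209), the strap points to (317,240), and the lever goes up to (334,182). Possible mix-ups:
- **Coupon:** the larger coupons off the plate at (274,143) and (215,215).
- **Strap or lever:** the dark bar toward the driver, at (317,240), is the strap. The raised bar at (334,182) is the lever.
- **Mounts:** (362,193) and (270,238).

I choose the clamp and coupon on the plate, and will check both in a crop.

```bash
sed -i "s/np.array(c\['rotation'\])/R.from_quat(c['rotation']).as_matrix()/" h.py
python3 - <<'E'
from h import *
im=cv2.imread('pics/top0.png'); d=np.load('top0.npy'); C=cam('top')
print(C[3])
# plate: bright mask
g=cv2.cvtColor(im,cv2.COLOR_BGR2GRAY)
m=np.zeros_like(g); m[165:270,245:390]=(g[165:270,245:390]>110)*255
m=cv2.morphologyEx(m,cv2.MORPH_CLOSE,np.ones((7,7)))
c=max(cv2.findContours(m,0,1)[0],key=cv2.contourArea)
P=np.array([onplane(C,*p[0].astype(float),16)[:2] for p in c],np.float32)
(cx,cy),wh,a=cv2.minAreaRect(P); print('plate',cx,cy,wh,a); print(cv2.boxPoints(((cx,cy),wh,a)))
for p in [(328,209),(317,240),(334,182),(286,206),(303,190),(400,172),(420,240),(312,272),(362,193),(270,238)]: print(p,dep(C,d,*p).round(1))
S=cam('side'); ds=np.load('side0.npy')
for p in [(319,181),(356,228),(333,216),(317,245)]: print('side',p,dep(S,ds,*p).round(1))
a=cv2.resize(im[165:275,250:390],None,fx=4,fy=4,interpolation=2)
si=cv2.imread('pics/side0.png');b=cv2.resize(si[160:285,275:405],None,fx=4,fy=4,interpolation=2)
o=np.zeros((500,1080,3),np.uint8);o[:440,:560]=a;o[:500,560:1080]=b; cv2.imwrite('pics/crop.png',cv2.resize(o,(800,370)))
E
```

```text
[[-0.02936077 -0.9877151   0.15348231]
 [-0.99947911  0.03106776  0.00873468]
 [-0.01339573 -0.1531459  -0.98811279]]
plate 563.141357421875 -51.766510009765625 (284.29949951171875, 199.7935333251953) 84.10316467285156
[[ 449.16907  -182.90092 ]
 [ 647.9054   -203.42723 ]
 [ 677.11365    79.367905]
 [ 478.37732    99.89421 ]]
(328, 209) [566.4 -75.9  82.5]
(317, 240) [494.  -46.3  55.3]
(334, 182) [621.  -92.1 142.8]
(286, 206) [584.6  30.6  32.4]
(303, 190) [627.7 -12.5  14.8]
(400, 172) [ 657.8 -258.7   58.3]
(420, 240) [ 484.9 -296.5   72.9]
(312, 272) [416.9 -30.8  25.1]
(362, 193) [ 611.5 -163.    35. ]
(270, 238) [504.2  71.8  36.8]
side (319, 181) [613.8 -93.7 143.1]
side (356, 228) [494.3 -37.3  58.6]
side (333, 216) [566.2 -63.8  55. ]
side (317, 245) [579.3  30.   35.5]
```

View pics/crop.png

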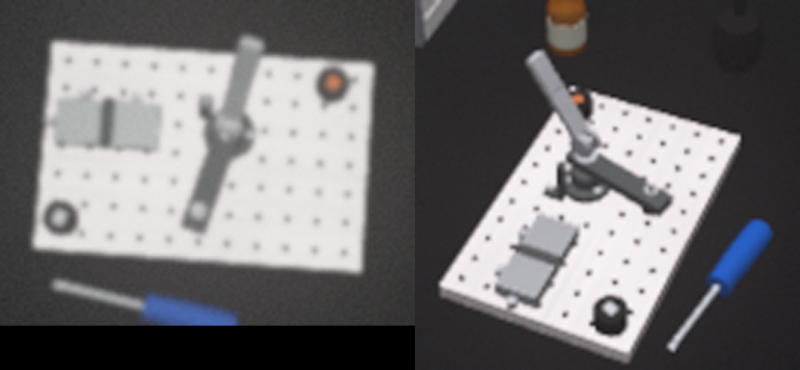

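Run:
```python
from h import *
C=cam('top'); S=cam('side'); d=np.load('top0.npy'); ds=np.load('side0.npy')
K=np.array([onplane(C,*p,16)[:2] for p in [(266.9,178.8),(376.2,186.3),(371.8,256.8),(261.5,248.7)]]); print(K.round(1))
K2=np.array([onplane(S,275+(u-415)/2.963,160+v/2.963,16)[:2] for u,v in [(440,288),(588,85),(741,137),(628,358)]])
print('side plate',K2.round(1))
for k in (K,K2):
    c=k.mean(0); y=(k[0]+k[3]-k[1]-k[2]); y/=np.linalg.norm(y); x=np.array([y[1],-y[0]])
    print('c',c,'y',y,'axis',c+20*x-20*y,'coupon',c+20*x+85*y, 'sizes',np.linalg.norm(k[0]-k[1]),np.linalg.norm(k[1]-k[2]))
# points: height-mask strap and lever in both depth maps
for n,CC,D in (('top',C,d),('side',S,ds)):
    vv,uu=np.mgrid[0:400,0:640]; f,cx,cy,Rm,e=CC
    P=np.stack([(uu-cx)/f*D,(vv-cy)/f*D,D],-1)@Rm.T+e
    Q=P[(P[...,0]>450)&(P[...,0]<660)&(P[...,1]>-140)&(P[...,1]<100)]
    st=Q[(Q[:,2]>48)&(Q[:,2]<64)&(Q[:,0]<545)]; lv=Q[(Q[:,2]>95)]
    print(n,'strap',len(st),st.mean(0),'end',st[st[:,0].argmin()],'lever',lv.mean(0),lv[lv[:,2].argsort()[-8:]].mean(0))
s=readout.read_state(); print(R.from_quat(s['ee_rot']).as_matrix().round(3))
```

```text
[[ 659.9   80.3]
 [ 631.1 -201.4]
 [ 450.7 -182.4]
 [ 479.5   96.2]]
side plate [[ 654.4   79.8]
 [ 612.7 -207.9]
 [ 448.3 -181.6]
 [ 476.9  100.5]]
c [555.31483653 -51.81550164] y [0.1022734  0.99475633] axis [573.16449507 -73.75609621] coupon [583.90320215  30.6933182 ] sizes 283.2320464158914 181.47626693694417
c [548.07432924 -52.29889134] y [0.12253088 0.9924647 ] axis [565.47300557 -74.59880305] coupon [578.33874842  29.60999054] sizes 290.72506554141347 166.47265717184646
top strap 214 [516.07131016 -51.91648345  56.37316472] end [483.8029352  -48.62203727  59.12543117] lever [607.15852796 -87.02660738 125.31055066] [624.48512254 -90.78627187 149.32855144]
side strap 190 [514.20117685 -49.67185949  57.73993192] end [483.28693594 -46.94031606  52.26159207] lever [603.8034111  -85.45883502 123.89173251] [622.29592332 -92.82086499 150.78599134]
[[-0.001 -0.452  0.892]
 [ 0.002  0.892  0.452]
 [-1.     0.002 -0.   ]]
```

Emit:
arm_command([
  [[0, 0, -3], [13, 30, 0], 1],
  [[0, 0, -6], [26, 60, 0], 1],
  [[0, 0, -9], [42, 98, 0], 1],
  [[0, 0, -12], [58, 136, 0], 1],
  [[0, 0, -15], [74, 174, 0], 1],
])

```text
clock: 0.6
position: [356.3, -381.5, 229.8]
ee_rot: [-0.071, 0.704, 0.073, 0.703]
contact_force: [1.1, 0.0, -0.2]
gripper_width: 12.0
```

Emit:
arm_command([
  [[0, 0, -4], [16, 38, 0], 1],
  [[0, 0, -8], [32, 76, 0], 1],
  [[0, 0, -12], [48, 114, 0], 1],
  [[0, 0, -15], [64, 152, 0], 1],
  [[0, 0, -18], [80, 190, 0], 1],
])

```text
clock: 1.1
position: [436.3, -189.8, 229.7]
ee_rot: [0.041, 0.706, -0.039, 0.706]
contact_force: [0.7, -0.0, 0.1]
gripper_width: 0.2
```

```bash
cat > wp.py <<'E'
from h import *
y=np.array([.102,.995]); x=np.array([.995,-.102]); A=np.array([572,-74.])
def tcp(th,gap=0,r=80):
    s,c=np.sin(th),np.cos(th); h=11+11*c+14.5*s+gap; p=np.array([-s*r-c*h, c*r-s*h]); return A+p[0]*x+p[1]*y
if __name__=='__main__':
    s=readout.read_state(); print(s['clock'],s['position'],R.from_quat(s['ee_rot']).as_matrix().round(3)[:,1],s['gripper_width'],s['contact_force'])
    print('pre',tcp(1.29,15))
    for t in np.arange(1.3,-.06,-.1): print(round(t,2),tcp(t).round(1))
E
python3 wp.py
```

```text
1.1 [ 436.33087172 -189.78248124  229.65899436] [0.112 0.994 0.003] 0.2155284427262039 [ 0.65392587 -0.01009782  0.12799674]
pre [481.71530709 -83.97649141]
1.3 [487.3 -70.8]
1.2 [487.8 -62.9]
1.1 [489.1 -54.9]
1.0 [491.3 -46.9]
0.9 [494.3 -39. ]
0.8 [498.3 -31.4]
0.7 [503.2 -24. ]
0.6 [508.9 -17.2]
0.5 [515.5 -10.9]
0.4 [522.9  -5.4]
0.3 [531.   -0.6]
0.2 [539.6   3.2]
0.1 [548.8   6.1]
-0.0 [558.3   7.8]
```

Emit:
arm_command([
  [[0, 0, 0], [15, 34, 0], 1],
  [[0, 0, 0], [29, 66, 0], 1],
  [[0, 0, 0], [44, 98, -10], 1],
  [[0, 0, 0], [44, 98, -45], 1],
  [[0, 0, 0], [44, 98, -80], 1],
])

```text
clock: 1.6
position: [481.0, -90.5, 149.1]
ee_rot: [0.04, 0.706, -0.038, 0.706]
contact_force: [-0.1, 0.3, -1.1]
gripper_width: 0.0
```

Emit:
arm_command([
  [[0, 0, 0], [0, 0, -30], 1],
  [[0, 0, 0], [0, 0, -60], 1],
  [[0, 0, 0], [0, 0, -85], 1],
  [[0, 0, 0], [0, 0, -100], 1],
  [[0, 0, 0], [0, 0, -105], 1],
])

```text
clock: 2.1
position: [479.5, -90.6, 42.2]
ee_rot: [0.04, 0.707, -0.038, 0.705]
contact_force: [-0.4, 0.6, -0.1]
gripper_width: 0.2
```

Run:
```python
from h import *
s=readout.read_state(); print(s['clock'],s['position'],s['contact_force'])
a,_=imaging.get_image('top'); b,_=imaging.get_image('side')
o=np.hstack([cv2.resize(a[160:280,250:390],(420,360)),cv2.resize(b[150:270,280:405],(375,360))]); cv2.imwrite('pics/pre.png',o)
```

```text
2.1 [479.5426328  -90.6322199   42.17323221] [-0.41865959  0.60347493 -0.13098426]
```

View pics/pre.png

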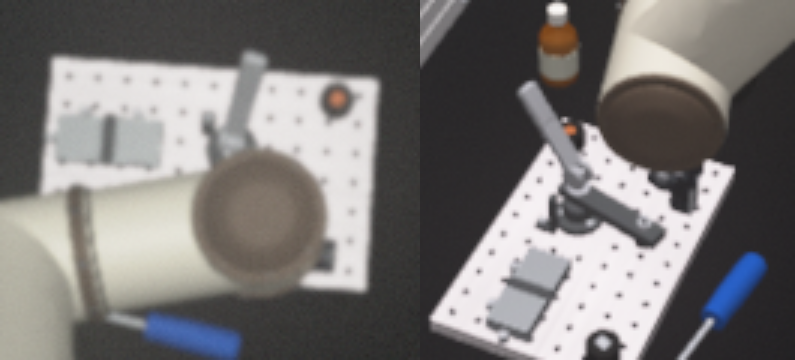

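The finger stands beside the strap on its far (-y) side, clear of it. In the pre-push crop, the finger is at about (685,190) and the strap end at (650,235). Now the sweep.

Emit:
arm_command([
  [[0, 0, 0], [5, 8, 1], 1],
  [[0, 0, 0], [8, 16, 1], 1],
  [[0, 0, 0], [8, 22, 1], 1],
  [[0, 0, 0], [8, 28, 1], 1],
  [[0, 0, 0], [9, 34, 1], 1],
])

```text
clock: 2.7
position: [489.7, -56.1, 45.0]
ee_rot: [0.04, 0.706, -0.038, 0.706]
contact_force: [-0.5, -1.5, 0.6]
gripper_width: -0.3
```

Emit:
arm_command([
  [[0, 0, 0], [1, 6, 0], 1],
  [[0, 0, 0], [3, 12, 0], 1],
  [[0, 0, 0], [5, 17, 0], 1],
  [[0, 0, 0], [8, 23, 0], 1],
  [[0, 0, 0], [12, 29, 0], 1],
])

```text
clock: 3.2
position: [501.7, -26.7, 44.8]
ee_rot: [0.04, 0.706, -0.038, 0.706]
contact_force: [0.0, -2.0, -0.2]
gripper_width: -0.2
```

Emit:
arm_command([
  [[0, 0, 0], [5, 7, 0], 1],
  [[0, 0, 0], [11, 13, 0], 1],
  [[0, 0, 0], [17, 18, 0], 1],
  [[0, 0, 0], [23, 22, 0], 1],
  [[0, 0, 0], [29, 26, 0], 1],
])

```text
clock: 3.7
position: [530.8, -0.4, 44.6]
ee_rot: [0.04, 0.707, -0.038, 0.705]
contact_force: [-1.4, -1.3, -0.6]
gripper_width: -0.3
```

Emit:
arm_command([
  [[0, 0, 0], [5, 2, 0], 1],
  [[0, 0, 0], [10, 4, 0], 1],
  [[0, 0, 0], [15, 6, 0], 1],
  [[0, 0, 0], [19, 7, 0], 1],
  [[0, 0, 0], [22, 8, 0], 1],
])

```text
clock: 4.2
position: [553.1, 7.6, 44.5]
ee_rot: [0.04, 0.707, -0.038, 0.705]
contact_force: [-1.3, -0.5, -0.7]
gripper_width: -0.2
```

Now creep to the stop.

Emit:
arm_command([
  [[0, 0, 0], [1, 0, 0], 1],
  [[0, 0, 0], [2, 0, 0], 1],
  [[0, 0, 0], [3, 0, 0], 1],
  [[0, 0, 0], [4, 0, 0], 1],
  [[0, 0, 0], [4, 0, 0], 1],
])

```text
clock: 4.7
position: [557.3, 7.9, 44.6]
ee_rot: [0.04, 0.706, -0.038, 0.706]
contact_force: [-1.4, 1.3, -0.5]
gripper_width: -0.2
```

Emit:
arm_command([
  [[0, 0, 0], [0.5, 0, 0], 1],
  [[0, 0, 0], [1, 0, 0], 1],
  [[0, 0, 0], [1.5, 0, 0], 1],
  [[0, 0, 0], [2, 0, 0], 1],
  [[0, 0, 0], [2, 0, 0], 1],
])

```text
clock: 5.2
position: [559.5, 8.0, 44.6]
ee_rot: [0.04, 0.706, -0.038, 0.706]
contact_force: [-0.8, 1.3, 0.6]
gripper_width: -0.2
```

Emit:
arm_command([
  [[0, 0, 0], [0.5, 0, 0], 1],
  [[0, 0, 0], [1, 0, 0], 1],
  [[0, 0, 0], [1.5, 0, 0], 1],
  [[0, 0, 0], [2, 0, 0], 1],
  [[0, 0, 0], [2, 0, 0], 1],
])

```text
clock: 5.7
position: [561.0, 8.0, 44.4]
ee_rot: [0.04, 0.707, -0.038, 0.705]
contact_force: [-2.8, 1.8, -0.3]
gripper_width: -0.4
```

Emit:
arm_command([
  [[0, 0, 0], [0.5, 0, 0], 1],
  [[0, 0, 0], [1, 0, 0], 1],
  [[0, 0, 0], [1.5, 0, 0], 1],
  [[0, 0, 0], [2, 0, 0], 1],
  [[0, 0, 0], [2, 0, 0], 1],
])

```text
clock: 6.2
position: [561.7, 8.0, 44.1]
ee_rot: [0.04, 0.708, -0.038, 0.704]
contact_force: [-4.7, 4.0, 1.3]
gripper_width: 0.2
```

Emit:
arm_command([
  [[0, 0, 0], [1, 0, 0], 1],
  [[0, 0, 0], [2, 0, 0], 1],
  [[0, 0, 0], [3, 0, 0], 1],
  [[0, 0, 0], [3, 0, 0], 1],
  [[0, 0, 0], [3, 0, 0], 1],
])

```text
clock: 6.7
position: [562.3, 7.9, 43.7]
ee_rot: [0.04, 0.71, -0.039, 0.702]
contact_force: [-7.9, 3.7, 4.6]
gripper_width: -0.0
```

Run:
```python
from h import *
s=readout.read_state(); print(s['clock'],s['position'],s['contact_force'],R.from_quat(s['ee_rot']).as_matrix().round(3)[:,1])
a,_=imaging.get_image('top'); b,_=imaging.get_image('side')
o=np.hstack([cv2.resize(a[160:280,250:390],(420,360)),cv2.resize(b[150:270,280:405],(375,360))]); cv2.imwrite('pics/stop.png',o)
```

```text
6.7 [562.25647764   7.92601263  43.71777234] [-7.93535707  3.72426642  4.57166085] [0.111 0.994 0.001]
```

View pics/stop.png

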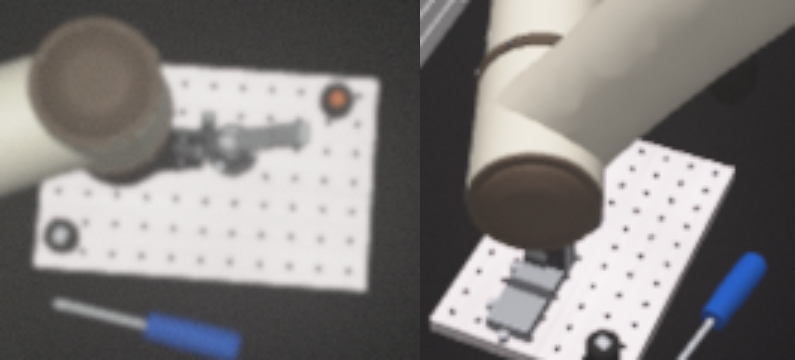

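Emit:
arm_command([
  [[0, 0, 0], [-8, 1, 1], 1],
  [[0, 0, 0], [-20, 2, 1], 1],
  [[0, 0, 0], [-30, 3, 5], 1],
  [[0, 0, 0], [-35, 3, 40], 1],
  [[0, 0, 0], [-35, 3, 80], 1],
])

```text
clock: 7.3
position: [526.0, 10.5, 124.0]
ee_rot: [0.039, 0.71, -0.039, 0.702]
contact_force: [1.0, 0.0, 0.5]
gripper_width: -0.3
```

Emit:
arm_command([
  [[0, 0, 0], [-10, -35, 35], 1],
  [[0, 0, 0], [-30, -75, 65], 1],
  [[0, 0, 0], [-50, -115, 80], 1],
  [[0, 0, 0], [-70, -155, 80], 1],
  [[0, 0, 0], [-90, -190, 80], 1],
])

```text
clock: 7.8
position: [435.8, -181.4, 205.8]
ee_rot: [0.039, 0.708, -0.039, 0.704]
contact_force: [1.1, -0.6, -0.4]
gripper_width: -0.3
```

```bash
cat > m.py <<'E'
from h import *; import sys
s=readout.read_state(); print(s['clock'],s['position'],s['contact_force'])
A=np.array([572,-74.]); o=[]; y=np.array([.102,.995]); x=np.array([.995,-.102])
for n in ('top','side'):
    im,D=imaging.get_image(n); CC=cam(n)
    vv,uu=np.mgrid[0:400,0:640]; f,cx,cy,Rm,e=CC
    P=np.stack([(uu-cx)/f*D,(vv-cy)/f*D,D],-1)@Rm.T+e
    q=(P[...,:2]-A); P=np.stack([q@x,q@y,P[...,2]],-1)
    Q=P[(abs(P[...,0])<40)&(P[...,1]>-125)&(P[...,1]<100)]
    st=Q[(Q[:,2]>38)&(Q[:,2]<72)&(Q[:,1]>28)]; lv=Q[(Q[:,2]>70)&(Q[:,2]<165)&(Q[:,1]<-20)]
    for k,B in (('strap',st),('lever',lv)):
        if len(B)>10:
            print(n,k,len(B),B.mean(0).round(1),'x=a*y+b',np.polyfit(B[:,1],B[:,0],1).round(3),'z fit',np.polyfit(B[:,1],B[:,2],1).round(2),'y',B[:,1].min().round(),B[:,1].max().round(),'z',B[:,2].min().round(),B[:,2].max().round())
    o.append(cv2.resize(im[160:280,250:390] if n=='top' else im[150:270,275:405],(420 if n=='top' else 390-15,360)))
cv2.imwrite(f'pics/{sys.argv[1]}.png',np.hstack(o))
E
python3 m.py swung
```

```text
7.8 [ 435.78290655 -181.42828685  205.81724268] [ 1.08010799 -0.55031676 -0.3754086 ]
top strap 232 [ 0.2 59.9 56.8] x=a*y+b [-0.023  1.587] z fit [4.000e-02 5.427e+01] y 28.0 93.0 z 46.0 70.0
top lever 149 [-1.000e-01 -4.120e+01  1.312e+02] x=a*y+b [0.013 0.442] z fit [-1.07 87.23] y -61.0 -21.0 z 106.0 153.0
side strap 186 [-2.6 63.4 58.2] x=a*y+b [ 0.004 -2.814] z fit [-1.00e-02  5.88e+01] y 28.0 93.0 z 44.0 71.0
side lever 164 [ -2.  -38.9 129. ] x=a*y+b [ 0.006 -1.714] z fit [-1.22 81.34] y -60.0 -20.0 z 102.0 153.0
```

View pics/swung.png

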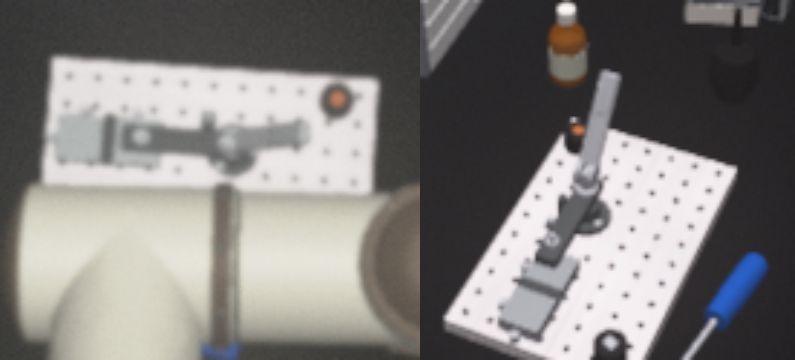

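Emit:
arm_command([
  [[0, 0, 0], [30, 18, 0], 1],
  [[0, 0, 0], [65, 38, 0], 1],
  [[0, 0, 0], [100, 60, 0], 1],
  [[0, 0, 0], [125, 74, -5], 1],
  [[0, 0, 0], [132, 78, -20], 1],
])

```text
clock: 8.4
position: [570.1, -102.7, 186.1]
ee_rot: [0.04, 0.707, -0.04, 0.705]
contact_force: [-0.2, 0.7, 0.4]
gripper_width: 0.1
```

Emit:
arm_command([
  [[0, 0, 0], [0, 0, -8], 1],
  [[0, 0, 0], [0, 0, -16], 1],
  [[0, 0, 0], [0, 0, -24], 1],
  [[0, 0, 0], [0, 0, -30], 1],
  [[0, 0, 0], [0, 0, -32], 1],
])

```text
clock: 8.9
position: [569.3, -103.2, 153.6]
ee_rot: [0.04, 0.707, -0.04, 0.704]
contact_force: [-0.8, -0.2, 0.6]
gripper_width: -0.2
```

```bash
python3 m.py prelever
```

```text
8.9 [ 569.25634966 -103.19761528  153.60697028] [-0.77864941 -0.23691162  0.55116132]
top strap 161 [-2.8 56.  56.6] x=a*y+b [-0.113  3.505] z fit [-1.000e-02  5.695e+01] y 28.0 93.0 z 45.0 67.0
side strap 184 [-2.6 63.5 58.2] x=a*y+b [ 0.003 -2.776] z fit [-1.000e-02  5.897e+01] y 29.0 92.0 z 42.0 72.0
side lever 139 [ -3.2 -34.7 126.9] x=a*y+b [0.123 1.004] z fit [-0.78 99.82] y -60.0 -21.0 z 102.0 164.0
```

View pics/prelever.png

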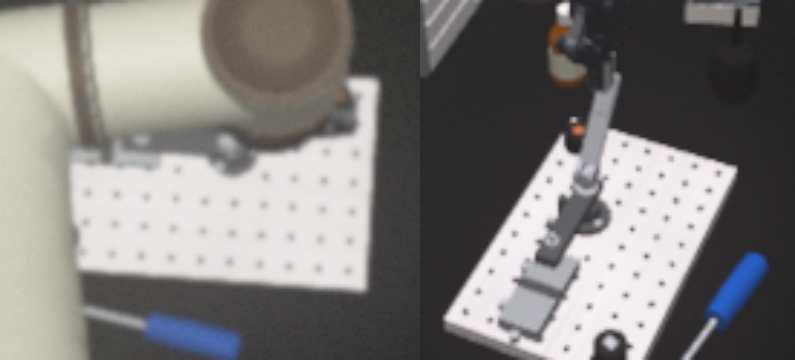

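Fingertips are at (605,80), just over the lever's end and in line with it, and the strap is still on its stop. Pressing down along the lever's arc.

Emit:
arm_command([
  [[0, 0, 0], [-1, 0, -5], 1],
  [[0, 0, 0], [-1, -1, -9], 1],
  [[0, 0, 0], [-2, -4, -12], 1],
  [[0, 0, 0], [-2, -7, -14], 1],
  [[0, 0, 0], [-2, -9, -16], 1],
])

```text
clock: 9.5
position: [567.8, -112.5, 137.9]
ee_rot: [0.04, 0.707, -0.04, 0.705]
contact_force: [0.1, 1.1, 1.7]
gripper_width: -0.4
```

Emit:
arm_command([
  [[0, 0, 0], [0, -2, -2], 1],
  [[0, 0, 0], [0, -4, -4], 1],
  [[0, 0, 0], [0, -6, -6], 1],
  [[0, 0, 0], [-1, -8, -8], 1],
  [[0, 0, 0], [-1, -9, -10], 1],
])

```text
clock: 10.0
position: [567.3, -121.7, 128.2]
ee_rot: [0.04, 0.707, -0.04, 0.705]
contact_force: [-0.4, 0.6, 3.1]
gripper_width: 0.1
```

Emit:
arm_command([
  [[0, 0, 0], [0, -3, -3], 1],
  [[0, 0, 0], [-1, -6, -7], 1],
  [[0, 0, 0], [-1, -8, -10], 1],
  [[0, 0, 0], [-2, -11, -14], 1],
  [[0, 0, 0], [-2, -13, -18], 1],
])

```text
clock: 10.5
position: [565.6, -135.1, 110.0]
ee_rot: [0.04, 0.706, -0.04, 0.706]
contact_force: [1.1, -0.1, 2.9]
gripper_width: -0.1
```

Emit:
arm_command([
  [[0, 0, 0], [0, -1, -4], 1],
  [[0, 0, 0], [0, -3, -7], 1],
  [[0, 0, 0], [0, -5, -11], 1],
  [[0, 0, 0], [-1, -6, -14], 1],
  [[0, 0, 0], [-1, -7, -17], 1],
])

```text
clock: 11.0
position: [564.8, -141.9, 92.7]
ee_rot: [0.04, 0.706, -0.04, 0.706]
contact_force: [0.3, 2.1, 3.1]
gripper_width: -0.1
```

Emit:
arm_command([
  [[0, 0, 0], [0, -1, -2], 1],
  [[0, 0, 0], [0, -1, -4], 1],
  [[0, 0, 0], [0, -1, -6], 1],
  [[0, 0, 0], [0, -1, -8], 1],
  [[0, 0, 0], [0, -1, -9], 1],
])

```text
clock: 11.5
position: [564.7, -143.4, 83.7]
ee_rot: [0.04, 0.706, -0.041, 0.706]
contact_force: [0.0, -1.9, 3.1]
gripper_width: 0.0
```

Emit:
arm_command([
  [[0, 0, 0], [0, 0, -1], 1],
  [[0, 0, 0], [0, 0, -2], 1],
  [[0, 0, 0], [0, 0, -3], 1],
  [[0, 0, 0], [0, 0, -4], 1],
  [[0, 0, 0], [0, 0, -4], 1],
])

```text
clock: 12.0
position: [564.8, -143.9, 80.3]
ee_rot: [0.039, 0.706, -0.041, 0.706]
contact_force: [-1.1, -2.7, 5.0]
gripper_width: 0.1
```

Emit:
arm_command([
  [[0, 0, 0], [0, 0, -1], 1],
  [[0, 0, 0], [0, 0, -2], 1],
  [[0, 0, 0], [0, 0, -3], 1],
  [[0, 0, 0], [0, 0, -3], 1],
  [[0, 0, 0], [0, 0, -3], 1],
])

```text
clock: 12.5
position: [565.1, -144.3, 79.0]
ee_rot: [0.039, 0.706, -0.041, 0.706]
contact_force: [-2.3, -1.4, 11.1]
gripper_width: 0.3
```

Emit:
arm_command([
  [[0, 0, 0], [0, 0, -1], 1],
  [[0, 0, 0], [0, 0, -2], 1],
  [[0, 0, 0], [0, 0, -3], 1],
  [[0, 0, 0], [0, 0, -3], 1],
  [[0, 0, 0], [0, 0, -3], 1],
])

```text
clock: 13.0
position: [565.4, -144.5, 78.4]
ee_rot: [0.038, 0.705, -0.041, 0.707]
contact_force: [-3.4, -0.8, 13.4]
gripper_width: -0.4
```

Emit:
arm_command([
  [[0, 0, 0], [-1, 0, -2], 1],
  [[0, 0, 0], [-1, 0, -4], 1],
  [[0, 0, 0], [-1, 0, -5], 1],
  [[0, 0, 0], [-1, 0, -5], 1],
  [[0, 0, 0], [-1, 0, -5], 1],
])

```text
clock: 13.5
position: [566.2, -144.7, 77.3]
ee_rot: [0.037, 0.704, -0.04, 0.708]
contact_force: [-3.8, -0.1, 19.5]
gripper_width: -0.2
```

Emit:
arm_command([
  [[0, 0, 0], [0, 0, 5], 1],
  [[0, 0, 0], [0, 0, 20], 1],
  [[0, 0, 0], [0, 0, 45], 1],
  [[0, 0, 0], [0, 0, 80], 1],
  [[0, 0, 0], [0, 0, 115], 1],
])

```text
clock: 14.0
position: [565.2, -144.1, 192.0]
ee_rot: [0.037, 0.705, -0.04, 0.707]
contact_force: [0.4, 0.3, 0.5]
gripper_width: 0.1
```

Emit:
arm_command([
  [[0, 0, 0], [-20, -15, 15], 1],
  [[0, 0, 0], [-50, -30, 15], 1],
  [[0, 0, 0], [-85, -45, 15], 1],
  [[0, 0, 0], [-120, -55, 15], 1],
  [[0, 0, 0], [-145, -60, 15], 1],
])

```text
clock: 14.5
position: [417.3, -203.8, 205.9]
ee_rot: [0.038, 0.706, -0.04, 0.706]
contact_force: [1.2, 0.3, -0.2]
gripper_width: 0.2
```

```bash
sed -i 's/Q\[:,2\]>70)&(Q/Q[:,2]>62)\&(Q/' m.py; python3 m.py after
```

```text
14.5 [ 417.29955344 -203.82994778  205.85168168] [ 1.20079618  0.34503605 -0.22619203]
top strap 231 [-0.9 60.1 50.2] x=a*y+b [-0.019  0.198] z fit [2.000e-02 4.888e+01] y 28.0 92.0 z 40.0 68.0
top lever 246 [  1.3 -57.9  79.6] x=a*y+b [-0.011  0.631] z fit [-5.000e-02  7.684e+01] y -95.0 -21.0 z 69.0 87.0
side strap 184 [-3.7 63.3 51.8] x=a*y+b [-0.004 -3.435] z fit [-1.000e-02  5.224e+01] y 29.0 96.0 z 39.0 64.0
side lever 146 [ -1.5 -57.6  82. ] x=a*y+b [-0.018 -2.578] z fit [-4.000e-02  7.956e+01] y -96.0 -21.0 z 75.0 86.0
```

View pics/after.png

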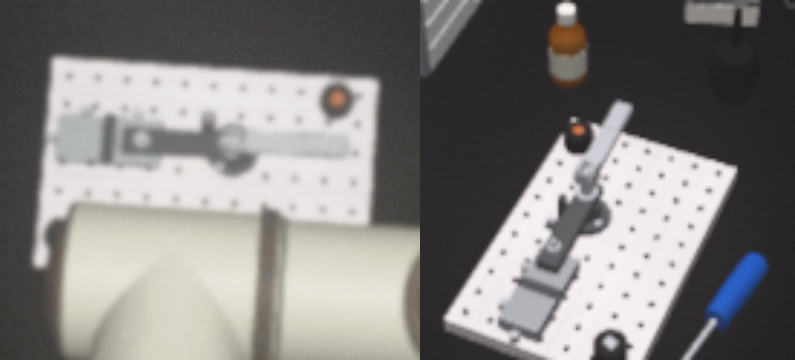

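The lever is now almost level, sloping about 0.045 rad where 0.05 is expected at its hard end. The strap dropped about 6.5 mm and still lies along the plate's +y against the lug, at (207,120) in the crop. The coupon and mounts are where they were.

```bash
python3 -c "
from bench import arm; print(arm.job_done())"
```

```text
the job is handed in; nothing more can be done
None
```

The coupon is clamped and the job was handed in at about 14.6 s, with the arm clear and touching nothing. With the shut fingers I first pushed the strap round to its stop, from about 1.29 rad to 0. Then I pressed the cam lever down along its arc to its hard end.

**Strap:** contact force was about 2 N during the swing and rose to about 9 N at the stop with almost no further movement. The depth images put the strap within about 0.02 rad of the plate's +y, both before and after the lever was pressed.

**Lever:** force was 3–5 N on the way down and rose to 19.5 N at the end, again with almost no further movement. The lever now slopes 0.04–0.05 rad, where 0.05 is expected at the hard end. The strap came down about 6.5 mm, where about 7 mm is expected.

**Other things:** in the last pictures the coupon, mount_a, bottle, blower and driver looked unmoved. mount_b was partly hidden by the arm in the top view, but the side view showed it in place.

**Disagreements:** the two cameras differed by 2–3 mm sideways, close to the calibration tolerance. The side view's plate corners were unreliable, so I used the top view's. I did not measure the pad's force on the coupon; I infer the hold from the lever angle and the strap drop.

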